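# Step the carton tally counter to six

### The arm

A 7-joint arm with a two-finger parallel gripper is mounted at the origin on the work surface. World frame = base frame: x ahead of the robot, y to its left, z up, the work surface at z = 0. Lengths are in m, angles in rad, forces in N, time in s.
With the tool pointing down it reaches from about 0.4 to 0.875 m from the base axis. Payload 19.3 kg.
Tool frame: the origin (TCP) lies midway between the tips of the shut fingers; the grasp point (between the pads) lies 19 mm behind it; z points along the fingers, y is the line along which they close (so a half turn about z gives the same grasp; the last joint's range is limited). The gripper opens to 85 mm and grips with 20 to 120 N. Pads are 22 mm wide; open, the fingers measure 114 mm over their backs; the gripper's body (76 mm by 85 mm) begins 54 mm behind the grasp point. The pads swing forward as they close: fully open they stand 13 mm farther back than shut.
Start: joints at [-1.265, 0.521, -0.036, 1.599, 0.021, 1.021, -0.113], TCP at [0.229, 0.581, 0.231] pointing down, gripper open.
Joint ranges: [-2.91, 2.91], [-0.3, 2.13], [-1.5, 1.42], [0.17, 2.43], [-1.26, 4.41], [0.16, 1.93], [-2.52, 2.52]. Speed limits (rad/s): [1.89, 1.89, 2.39, 2.39, 3.01, 3.01, 3.01].

### API

Orientations are given as [roll, pitch, yaw] about the fixed x, y, z axes, in that order (R = Rz(yaw) Ry(pitch) Rx(roll)).
In Python, from workcell import * gives the robot as it stands. The module is installed in compiled form; this text tells all that it offers.
- The arm moves only by the tool play_rows, never from a script. Its argument "deltas" is a list of rows, each a list of 7 numbers: the shift along the tool's x, y, z in units of 500 mm (1.0 is 500 mm), then the turn, a rotation vector about the tool's x, y, z in units of 120 degrees (1.0 is 120 degrees), then the closure, from 0 (fully open) to 1 (shut). A call has 1 to 10 rows; each row is the pose to reach, as a shift and turn from the pose commanded when the call began, along the tool's axes at that moment; what a row does not reach only later rows make up. A row lasts 1/10 s, in which the tool goes at most 50 mm and 8.59 degrees, less where a joint would pass 70% of its speed; a pose out of reach is approached as far as the arm can. A call with a number of a shift or a turn outside -1 to 1 is refused whole. A call with a gripper value outside its range is refused whole. The fingers move at their own pace and stop on an object; "newtons" is the grip in N (left out, the last holds). Time passes only in rows, so rows that repeat a pose let the fingers close. It gives the time, the measured TCP pose, the force, the opening and the grip force at its end, in the units of the state.
- observe(): the state, without advancing time (a new reading comes with each control period).
- grab_frame(name): name is "side" or "top" or "wrist"; returns the picture (420x560x3 uint8, red, green, blue); there is no depth.
- get_calibration(name): a dict with "fovy" (degrees; the focal length in pixels is half the picture's height over the tangent of half this angle, whatever the lens; pixels are square), "cx", "cy" (the principal point, pixels), "k1" (the pictures are not rectified: a ray, as slopes to the right and down, at radius r is drawn at 1 + k1 r^2 times it, then the intrinsics apply), "xyz" and "rotation" of the camera in the world. Camera axes: x right, y down, z forward; pixel columns grow to the right and rows downward; lengths in m; the calibration is good to about 2 mm. A picture is of the moment at which its call begins: read the wrist's pose just before it. get_calibration takes no time and is no camera call; for the wrist camera it gives the pose at the moment of the call.
- job_done(): hands the job in; it is judged then, once.
The state is a dict: "clock": time; "qpos": joint angles; "qd": joint speeds; "joint_efforts": joint torques, N m; "position": TCP position; "tool_rot": TCP orientation; "force": force on the tool from outside, world axes, zero at the start; "moment": the same for the moment, N m; "grip_width": finger opening in m; "finger_force": force on a finger pad.
Only numpy, scipy, OpenCV 4.12 (cv2) and the standard library are available. Lean on these libraries where they do the work, as an engineer would, in place of code of your own. Each camera call takes 0.05 s, during which the arm holds its last target. There are 200 camera calls.

### The job

Six cartons have gone into the shipping box: bring the bench tally counter with the round push button up to six. Press that button, fully down and up again for each step, until the six dots on its dial stand at the black pointer, and leave the button up. Leave the other counter (the one with the square key), the white tub and the loose medicine carton alone.

Things in the scene. Friction and masses are not known exactly. Their poses are not given: they have to be found in the camera images.
- counter: Tally counter to be set: grey housing fixed to the bench, 226 mm long (x), 146 mm wide (y), 34 mm high; origin at the centre of its underside. Round push button near its -x end, round 120 mm dial near its +x end (axis at x +40 mm) under a solid clear window; its rim ends 40 mm up. A black cone (top 47 mm up) between button and dial, on the line joining them, is the pointer to the dial.
- button_top (a point): Centre of the top of its round steel push button, 38 mm across, 79 mm to -x of the housing's centre; z up, x towards the dial; moves with the button. At rest it is 57 mm above the bench. The button travels 12 mm straight down to a firm stop; the full stroke takes about 6 N pressed slowly (30 mm/s; a jab may overrun the dial), and a spring lifts it back. Black collar (46 mm) up to 39 mm.
- dial (a joint): Dial angle, rad; grows counter-clockwise seen from above, endlessly. Six fields of 1 to 6 black dots follow clockwise. At the pointer: 1 dot at 0, next every 1.047, 6 dots at 5.236 (again at 11.519). A full press carries it to the next stop (within 0.1) and it stays; a part press turns it part way. It may start between stops: the first press turns it 0.2 to 1.25. Read it after each press.
- key_top (a point): Centre of the top face of the square steel key (36 mm) of the other tally counter, a bystander otherwise the same as the first: same housing, dial and heights, with its own dial reading. x runs from the key to its dial, z up. Not to be pressed.
- tub: White plastic tub with a paper label, 64 mm across and 85 mm high, loose on the bench; origin at the centre of its underside. A bystander.
- carton: White medicine carton with a blue band, 55 x 130 x 45 mm high, loose on the bench; origin at the centre of its underside. A bystander.

How it is judged:
At the end, for the whole second after the job is handed in: The dial of the round-button counter rests with its six-dot field at the pointer (5.236 rad, or a full turn more, within 0.2 rad or 11 degrees) and the round button is back up (within 3 mm) ((value of joint dial between 5.036 and 5.436 rad or value of joint dial between 11.319 and 11.719 rad) and velocity of joint dial between -0.1 and 0.1 rad/s and distance of button_top from where it was at the start of the episode below 0.003 m); the robot touches nothing.
It fails at once if the square key of the other counter is pressed (more than 3 mm) (distance of key_top from where it was at the start of the episode above 0.003 m).
It fails at once if the tub is pushed away (more than 15 mm) or tipped over (distance of tub from where it was at the start of the episode above 0.015 m or angle between tub's own z axis and vertical above 0.4 rad).
It fails at once if the medicine carton is pushed away (more than 15 mm) (distance of carton from where it was at the start of the episode above 0.015 m).
It also fails if it takes over 48 s, if anything falls off the work surface, if the arm or the gripper's body presses on something with over 40 N, if the wrist force passes 120 N, or if a joint passes its speed limit or range.

## Working session

There is one attempt and no reset: what is moved stays moved. The work goes in short steps, Python scripts to look and compute and a tool call to move; the robot and the scene stay as the last step left them, time stands still between calls to the robot, and variables do not carry over. Pictures are saved under pics/ and viewed, at most 10 in all, crops included, and the job is handed in when it is done.

Besides the shell and the picture viewer there is one more tool, called after "Emit:" as name(argument=value, ...) on one line, values as JSON. play_rows: Moves the arm, as the interface text tells. Its arguments: {"type":"object","properties":{"deltas":{"type":"array"},"newtons":{"type":"number"}},"required":["deltas"]}

```bash
mkdir -p pics
cat > h.py <<'E'
from workcell import *
import numpy as np, cv2
from scipy.spatial.transform import Rotation as R
def rot(c):
    r=np.array(c["rotation"],float)
    return r if r.shape==(3,3) else R.from_euler('xyz',r).as_matrix()
def ray(c,u,v):
    f=210/np.tan(np.radians(c["fovy"])/2)
    d=np.array([(u-c["cx"])/f,(v-c["cy"])/f]); s=d.copy()
    for _ in range(30): s=d/(1+c["k1"]*(s@s))
    return np.array(c["xyz"]),rot(c)@np.array([s[0],s[1],1])
def atz(c,u,v,z):
    o,d=ray(c,u,v); return o+d*(z-o[2])/d[2]
def save(n,im,crop=None,k=1):
    if crop: a,b,e,f=crop; im=im[b:f,a:e]
    cv2.imwrite(n,cv2.resize(im[:,:,::-1],None,fx=k,fy=k,interpolation=cv2.INTER_CUBIC))
E
python3 - <<'E'
from h import *
a=grab_frame("top");b=grab_frame("side")
print(get_calibration("top"));print(get_calibration("side"));print(get_calibration("wrist"))
save("pics/t1.png",a);save("pics/s1.png",b)
print(observe())
E
```

```text
{'fovy': 56.860101503184225, 'cx': 277.9269360702075, 'cy': 211.60168294187997, 'k1': -0.04402962392654767, 'xyz': array([ 0.47543522, -0.0274103 ,  1.31477939]), 'rotation': array([-3.08269511,  0.01391908, -1.59763895])}
{'fovy': 48.58393455214238, 'cx': 266.6883296759092, 'cy': 202.89261959258073, 'k1': -0.1582479886628479, 'xyz': array([ 0.17888856, -1.02751715,  0.81332293]), 'rotation': array([-2.17953217, -0.02306028, -0.34785266])}
{'fovy': 65.72731815256466, 'cx': 280.80220493919, 'cy': 206.42976004456895, 'k1': -0.047068971742962304, 'xyz': array([0.16285209, 0.60725372, 0.37293446]), 'rotation': array([2.85680997e+00, 8.63991618e-04, 1.19433136e+00])}
{'clock': 0.1, 'qpos': array([-1.26524687,  0.52195458, -0.03637876,  1.59992325,  0.02118397,
        1.02113012, -0.11281458]), 'qd': array([ 0.00099404, -0.00159948,  0.00038093, -0.00170797,  0.00170145,
       -0.00119285, -0.00076785]), 'joint_efforts': array([ 6.70744383e-03, -9.28486919e+01,  1.98550344e+00, -3.70540595e+01,
        1.82375038e-02,  5.31239304e-03, -1.40925684e-05]), 'position': array([0.22924529, 0.58111608, 0.23079255]), 'tool_rot': array([-3.14056156e+00,  3.35254960e-05,  2.76585329e+00]), 'force': array([-0.56339747,  0.1203411 , -0.2379019 ]), 'moment': array([0.00753809, 0.03991795, 0.01449465]), 'finger_force': 0.0, 'grip_width': 0.08567670078333585}
```

View pics/t1.png

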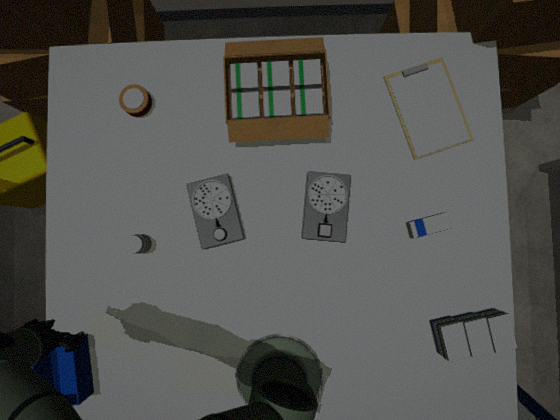

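The round-button counter is on the left, with its button at about (221,234) and dial at (212,199). The square-key counter is on the right at (325,230), the tub is at about (143,243), and the carton is at about (430,225).

Run:
```python
from h import *
c=get_calibration("top")
b=atz(c,220.5,234,.057);d=atz(c,212,199,.037)
print(b,d,np.linalg.norm((b-d)[:2]),np.degrees(np.arctan2(*(d-b)[[1,0]])))
print("tub",atz(c,143,243,.0),"key",atz(c,325,230,.057),np.hypot(*b[:2]))
im=cv2.imread("pics/t1.png")[165:260,180:255]
cv2.imwrite("pics/t1c.png",cv2.resize(im,None,fx=6,fy=6,interpolation=cv2.INTER_CUBIC))
o=observe();M=R.from_euler('xyz',o["tool_rot"]).as_matrix()
print((M.T@(b+[0,0,.06]-o["position"]))/.5)
```

```text
[0.48236667 0.17651142 0.057     ] [0.59916965 0.20595513 0.037     ] 0.12045691222958718 14.148361037170151
tub [0.45879647 0.45237901 0.        ] key [ 0.48621146 -0.16260072  0.057     ] 0.5136476254645522
[-0.76786567 -0.56675005  0.22819533]
```

View pics/t1c.png

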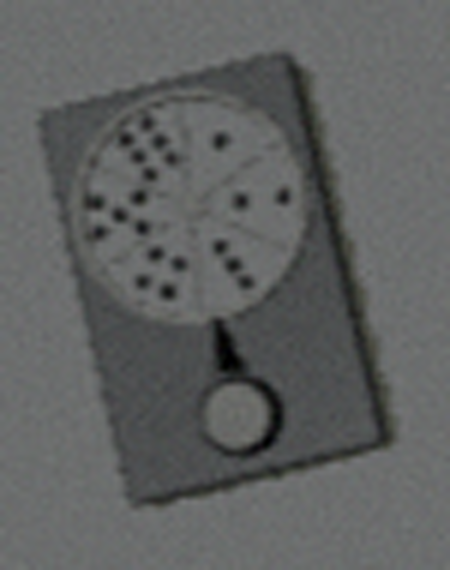

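The dial reads just past 3 dots (about 2.5 rad), so I expect about three presses. The button-to-dial distance measures 120 mm against the 119 mm given. Next I'll move above the button with the fingers shut.

Emit:
play_rows(deltas=[[-0.077,-0.057,0,0,0,0,1],[-0.154,-0.113,0,0,0,0,1],[-0.23,-0.17,0,0,0,0,1],[-0.307,-0.227,0,0,0,0,1],[-0.384,-0.283,0,0,0,0,1],[-0.461,-0.34,0,0,0,0,1],[-0.538,-0.397,0,0,0,0,1],[-0.614,-0.453,0,0,0,0,1],[-0.691,-0.51,0,0,0,0,1],[-0.768,-0.567,0,0,0,0,1]])

```text
clock: 1.1
position: [0.4832, 0.1749, 0.2313]
tool_rot: [-3.142, -0.0, 2.766]
force: [0.9, 0.5, 0.3]
grip_width: -0.0002
finger_force: 0.0
```

Emit:
play_rows(deltas=[[0,0,0,0,0,0,1],[0,0,0,0,0,0,1],[0,0,0,0,0,0,1]])

```text
clock: 1.4
position: [0.4821, 0.1775, 0.2311]
tool_rot: [-3.142, -0.001, 2.767]
force: [-1.0, 0.0, -0.0]
grip_width: -0.0
finger_force: 0.0
```

Run:
```python
from h import *
o=observe();c=get_calibration("wrist");im=grab_frame("wrist");save("pics/w1.png",im)
print(o["clock"],o["position"],o["tool_rot"],o["grip_width"],o["force"]);print(c)
np.save("w1.npy",[c],allow_pickle=True)
```

```text
1.4 [0.48206837 0.17746993 0.23112993] [-3.14156788e+00 -5.35232332e-04  2.76675742e+00] -1.0477531066648883e-05 [-9.63970256e-01  3.24052004e-02 -5.67758518e-04]
{'fovy': 65.72731815256466, 'cx': 280.80220493919, 'cy': 206.42976004456895, 'k1': -0.047068971742962304, 'xyz': array([0.41561848, 0.20338967, 0.37331275]), 'rotation': array([ 2.85742360e+00, -8.38912927e-05,  1.19529438e+00])}
```

View pics/w1.png

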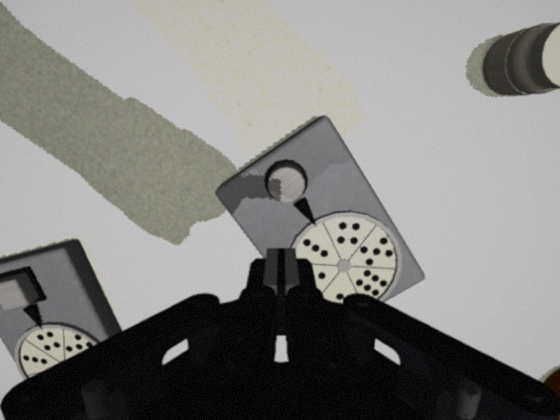

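The wrist view shows the round button top at about (290,183), the dial hub at (344,266) and the square-key counter well off to the left. The fingers will come down near the button, so I'll check the offset.

Run:
```python
from h import *
c=np.load("w1.npy",allow_pickle=True)[0]
b=atz(c,290,183,.057);d=atz(c,344,266,.037)
print(b,d,np.linalg.norm((b-d)[:2]))
o=observe();M=R.from_euler('xyz',o["tool_rot"]).as_matrix()
print(M.T@(b-o["position"])*2)
```

```text
[0.48237621 0.18692046 0.057     ] [0.59948851 0.20857523 0.037     ] 0.11909752736368646
[0.00585943 0.01743819 0.34838964]
```

Run:
```python
from h import *
im=cv2.imread("pics/w1.png")[140:240,210:340]
im=np.clip(im*1.8,0,255).astype('uint8')
cv2.imwrite("pics/w1c.png",cv2.resize(im,None,fx=6,fy=6,interpolation=cv2.INTER_CUBIC))
```

```text
(no output)
```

View pics/w1c.png

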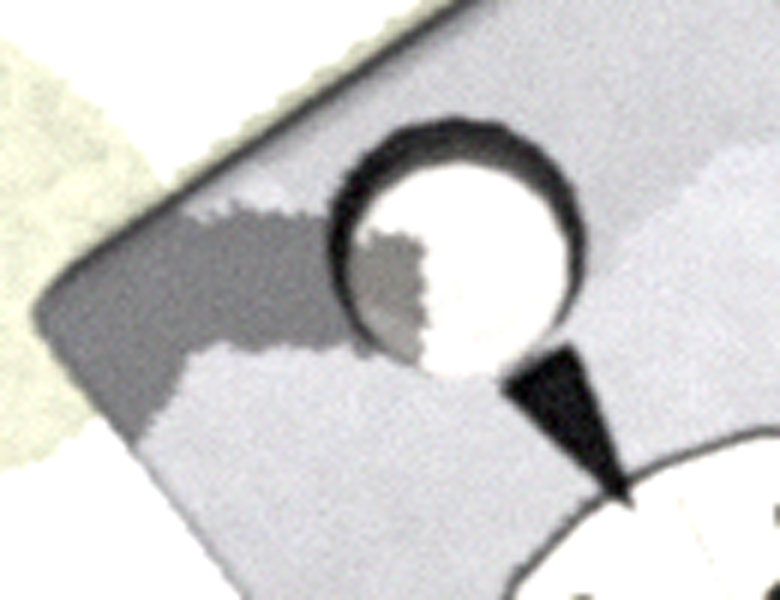

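Run:
```python
from h import *
c=np.load("w1.npy",allow_pickle=True)[0]
b=atz(c,286.3,185,.057);d=atz(c,344,266,.037)
print(b,d,np.linalg.norm((b-d)[:2]))
o=observe();M=R.from_euler('xyz',o["tool_rot"]).as_matrix()
print(M.T@(b-o["position"])*2)
```

```text
[0.48292192 0.18276559 0.057     ] [0.59948851 0.20857523 0.037     ] 0.11938973273779005
[0.00180574 0.0101026  0.34838774]
```

The button centre comes out at (0.483, 0.182), with hub-to-button 119.4 mm as it should be. I'll go down to about 8 mm above it.

Emit:
play_rows(deltas=[[0.002,0.008,0.08,0,0,0,1],[0.002,0.008,0.16,0,0,0,1],[0.002,0.008,0.23,0,0,0,1],[0.002,0.008,0.28,0,0,0,1],[0.002,0.008,0.315,0,0,0,1],[0.002,0.008,0.332,0,0,0,1],[0.002,0.008,0.332,0,0,0,1]])

```text
clock: 2.15
position: [0.4824, 0.1813, 0.0646]
tool_rot: [-3.141, -0.001, 2.767]
force: [-0.6, 0.6, 0.5]
grip_width: -0.0
finger_force: 0.0
```

Emit:
play_rows(deltas=[[0,0,0.006,0,0,0,1],[0,0,0.012,0,0,0,1],[0,0,0.018,0,0,0,1],[0,0,0.024,0,0,0,1],[0,0,0.029,0,0,0,1],[0,0,0.034,0,0,0,1],[0,0,0.038,0,0,0,1]])

```text
clock: 2.85
position: [0.4833, 0.181, 0.0463]
tool_rot: [3.141, 0.0, 2.766]
force: [0.9, 1.6, 4.5]
grip_width: -0.0001
finger_force: 2.2
```

Pressed about 11 mm so far. I'll take it to the stop and then release.

Emit:
play_rows(deltas=[[0,0,0.003,0,0,0,1],[0,0,0.006,0,0,0,1],[0,0,0.006,0,0,0,1]])

```text
clock: 3.15
position: [0.4837, 0.1811, 0.0448]
tool_rot: [3.14, 0.001, 2.765]
force: [-5.4, -1.2, 39.2]
grip_width: 0.0002
finger_force: 19.9
```

The button is at its firm stop (39 N; I'll push less next time). I'll release and look.

Emit:
play_rows(deltas=[[0,0,-0.008,0,0,0,1],[0,0,-0.02,0,0,0,1],[0,0,-0.035,0,0,0,1],[0,0,-0.05,0,0,0,1],[0,0,-0.05,0,0,0,1],[0,0,-0.05,0,0,0,1]])

```text
clock: 3.75
position: [0.4831, 0.1808, 0.0684]
tool_rot: [3.141, 0.0, 2.766]
force: [0.4, -0.2, -0.8]
grip_width: 0.0003
finger_force: 0.0
```

Run:
```python
from h import *
w=grab_frame("wrist");t=grab_frame("top");s=grab_frame("side")
a=cv2.resize(t[165:260,180:255],None,fx=4,fy=4,interpolation=cv2.INTER_CUBIC)
save("pics/p1.png",np.hstack([cv2.resize(w[60:],(480,380)) if 0 else w[0:380,0:480],a]))
save("pics/p1s.png",s);print(observe()["clock"],observe()["position"])
```

```text
3.9 [0.48289836 0.18069871 0.06802655]
```

View pics/p1.png

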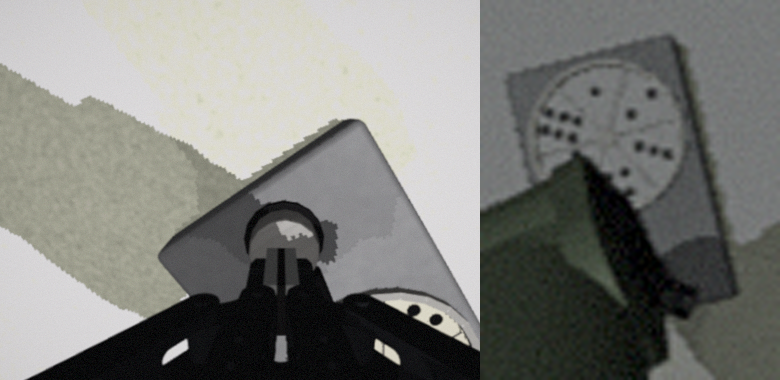

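After press 1, the 3-dot field sits one full step past the pointer (72–74° from down), so 4 dots are at the pointer and the dial is on a stop. Two more presses are needed.

Emit:
play_rows(deltas=[[0,0,0.01,0,0,0,1],[0,0,0.017,0,0,0,1],[0,0,0.023,0,0,0,1],[0,0,0.029,0,0,0,1],[0,0,0.035,0,0,0,1],[0,0,0.041,0,0,0,1],[0,0,0.045,0,0,0,1],[0,0,0.048,0,0,0,1],[0,0,0.0485,0,0,0,1],[0,0,0.0485,0,0,0,1]])

```text
clock: 4.9
position: [0.4832, 0.1808, 0.0449]
tool_rot: [3.141, 0.0, 2.766]
force: [-7.1, -1.5, 26.5]
grip_width: -0.0
finger_force: 13.4
```

Emit:
play_rows(deltas=[[0,0,-0.008,0,0,0,1],[0,0,-0.02,0,0,0,1],[0,0,-0.035,0,0,0,1],[0,0,-0.048,0,0,0,1],[0,0,-0.048,0,0,0,1],[0,0,-0.048,0,0,0,1]])

```text
clock: 5.5
position: [0.4832, 0.1809, 0.0682]
tool_rot: [3.141, 0.0, 2.766]
force: [0.2, -0.9, 0.1]
grip_width: 0.0
finger_force: 0.0
```

Run:
```python
from h import *
t=grab_frame("top");save("pics/p2.png",t,(180,165,255,260),6)
```

```text
(no output)
```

View pics/p2.png

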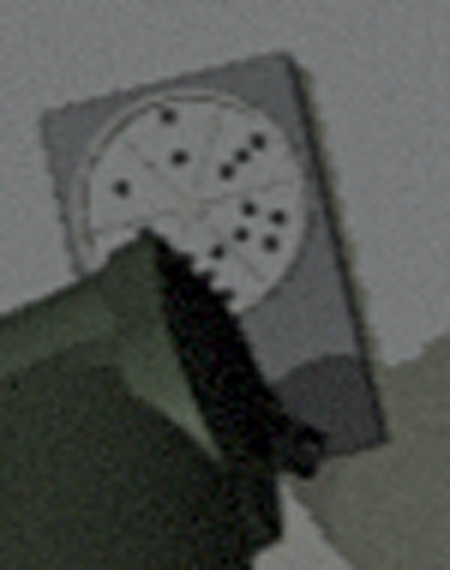

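Now the 4-dot field is one step past the pointer, so 5 dots are at the pointer. One more press, then I'll rise clear.

Emit:
play_rows(deltas=[[0,0,0.01,0,0,0,1],[0,0,0.017,0,0,0,1],[0,0,0.023,0,0,0,1],[0,0,0.029,0,0,0,1],[0,0,0.035,0,0,0,1],[0,0,0.041,0,0,0,1],[0,0,0.045,0,0,0,1],[0,0,0.048,0,0,0,1],[0,0,0.0485,0,0,0,1],[0,0,0.0485,0,0,0,1]])

```text
clock: 6.55
position: [0.4832, 0.1808, 0.0448]
tool_rot: [3.141, 0.0, 2.766]
force: [-9.1, -3.7, 33.4]
grip_width: -0.0
finger_force: 16.2
```

Emit:
play_rows(deltas=[[0,0,-0.008,0,0,0,1],[0,0,-0.02,0,0,0,1],[0,0,-0.05,0,0,0,1],[0,0,-0.1,0,0,0,1],[0,0,-0.18,0,0,0,1],[0,0,-0.26,0,0,0,1],[0,0,-0.34,0,0,0,1],[0,0,-0.37,0,0,0,1],[0,0,-0.37,0,0,0,1],[0,0,-0.37,0,0,0,1]])

```text
clock: 7.55
position: [0.4829, 0.1808, 0.2285]
tool_rot: [3.141, 0.0, 2.766]
force: [-0.2, 0.0, 0.3]
grip_width: -0.0003
finger_force: 0.0
```

Run:
```python
from h import *
w=grab_frame("wrist");t=grab_frame("top")
a=cv2.resize(t[165:260,180:255],None,fx=4,fy=4,interpolation=cv2.INTER_CUBIC)
b=cv2.resize(w[140:330,210:420],(420,380),interpolation=cv2.INTER_CUBIC)
save("pics/p3.png",np.hstack([b,a]));print(observe()["force"])
```

```text
[-0.34593848 -0.39630178 -0.35397889]
```

View pics/p3.png

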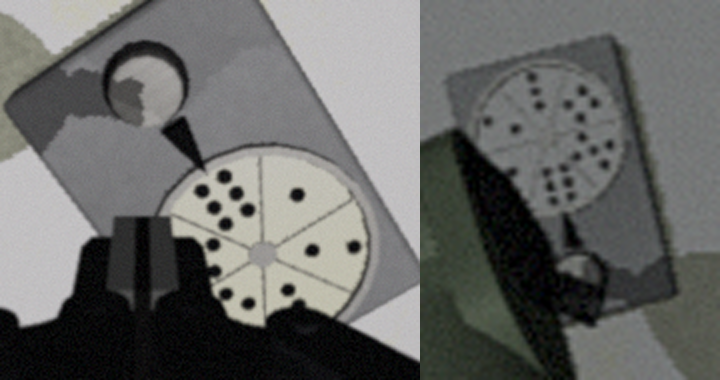

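The six-dot field (centre about (224,200), hub (262,254)) lines up with the pointer tip at (205,172) to within about 2°. The button is up and the arm is clear, so I'll hand in.

```bash
python3 -c "
from workcell import *
print(job_done())"
```

```text
the job is handed in; nothing more can be done
None
```

Three full presses brought the round-button counter to six dots at the pointer, with the button back up and the arm clear; I kept away from the other counter, the tub and the carton, and handed the job in at about 8 s of the 48 s (no verdict was returned).

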